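# Seat the rocking trivet and stand the bottle on it

## Robot

A 6-joint arm with a two-finger parallel gripper is mounted at the origin on the work surface. World frame = base frame: x ahead of the robot, y to its left, z up, the work surface at z = 0. Lengths are in m, angles in rad, forces in N, time in s.
With the tool pointing down it reaches from about 0.275 to 0.825 m from the base axis. Payload 5.2 kg.
Tool frame: the origin (TCP) lies midway between the tips of the shut fingers; the grasp point (between the pads) lies 19 mm behind it; z points along the fingers, x is the direction in which the jaws open and shut, and the axes are right-handed (so a half turn about z gives the same grasp; the last joint's range is limited). The gripper opens to 93 mm and grips with 3 to 60 N. Pads are 15 mm wide; open, the fingers measure 128 mm over their backs; the gripper's body (75 mm by 188 mm) begins 65 mm behind the grasp point.
Start: joints at [-1.499, 0.259, 1.535, -0, 1.348, -0.203], TCP at [0.149, -0.529, 0.219] pointing down, gripper open.
Joint ranges: [-3.14, 3.14], [-0.91, 2.08], [0.19, 2.58], [-1.22, 4.36], [0.22, 2.71], [-3.12, 3.12]. Speed limits (rad/s): [2.57, 2.57, 3.14, 3.14, 3.14, 3.14].

## Interface

Orientations are given as a rotation vector (axis times angle).
In Python, from plant import ctrl, camera, finder gives the robot as it stands. The module is installed in compiled form; this text tells all that it offers.
- The arm moves only by the shell command python3 -m handwheel 'ROWS'. ROWS is JSON, a list of rows, each a list of 3 entries, a list of its own where there are three numbers: the shift along the tool's x, y, z in mm, then the turn about the tool's z in rad, then the finger opening in mm, from 0 to 93. In form: [[[x, y, z], yaw, claw], ...]. A call has exactly 5 rows; each row shifts and turns the pose as measured when the row begins, along the tool's axes as they then stand; what a row does not reach is not made up. A row lasts 1/12 s, in which the tool goes at most 41.7 mm and 7.16 degrees, less where a joint would pass 70% of its speed; a pose out of reach is approached as far as the arm can. A call with a gripper value outside its range is refused whole. The fingers move at their own pace and stop on an object; the grip force is fixed at half the most. Time passes only in rows, so rows that do not move let the fingers close, or fill a call up. It gives the time, the measured TCP pose, the force and the opening at its end, in the units of the state.
- ctrl.read_state(): the state, without advancing time (a new reading comes with each control period).
- camera(name): name is "side" or "top" or "wrist"; returns a dict with "image" (480x640x3 uint8, red, green, blue), "range_z" (480x640 float32, m along the optical axis (not along the pixel's ray), 0 where there is no reading), "K" (3x3 intrinsics, pixels), "k1" (the pictures are not rectified: a ray, as slopes to the right and down, at radius r is drawn at 1 + k1 r^2 times it, then the intrinsics apply), "world_from_camera" (4x4, takes a point from camera to world coordinates). Camera axes: x right, y down, z forward; pixel columns grow to the right and rows downward; lengths in m; the calibration is good to about 2 mm. A picture is of the moment at which its call begins.
- ctrl.close_job(): hands the job in, once; it reports no verdict.
Trained networks look in the newest picture that a camera, given by its name, has taken for a name from the list of things; names that differ only in an ending like _2 or _b are one class to them, and where a whole thing is asked for, a point or a joint stands for the part that bears it (a point fixed in the world has none). Each returns a list of dicts, best first, with "conf" (0 to 1); they miss things now and then, are a little off and sometimes report something else, mostly with a low value. They report only what shows in the picture. A call takes as long as a camera call.
- finder.recognise(camera, name): "rect" ([left, top, right, bottom] in pixels, round what is visible of it).
- finder.landmark_of(camera, name): "centre" ([column, row] in pixels: a listed point, or the origin of a listed thing).
The state is a dict: "time_s": time; "q": joint angles; "qd": joint speeds; "joint_torque": joint torques, N m; "eef_pos": TCP position; "ee_rot": TCP orientation; "wrist_force": force on the tool from outside, world axes, zero at the start; "ft_torque": the same for the moment, N m; "width": finger opening in m.
Only numpy, scipy, OpenCV 4.12 (cv2) and the standard library are available. Lean on these libraries where they do the work, as an engineer would, in place of code of your own. Each camera call takes 0.05 s, during which the arm holds its last target. There are 200 camera calls.

## Task

The iron trivet rocks because two of its feet stand on the batten across the round bat. First lift the kiln post off the bat and stand it upright in the upper saucer, then turn the trivet about an eighth of a turn, keeping it in the middle of the bat, until all four feet rest on the boards either side of the batten and it no longer rocks, and let go of it. After that push the drawer fully home so that nothing can drip into it, and last set the tall bottle gently upright in the middle of the trivet; leave the jar, mug and bowl on the bench alone.

Things in the scene. Friction and masses are not known exactly. Their poses are not given: they have to be found in the camera images.
- shelf: Fixed low shelf unit of barn boards on the bench, 200 deep (x) x 560 wide (y) x 70 high. Origin at the centre of its underside; its x points from the drawer front to the back, y along its width. Bat, bottle and saucers stand on its top, 70 mm above the origin.
- drawer (a joint): Shallow drawer in the middle of the shelf's front (the -x side). Metres open; 0 is fully home, where its front is flush with the shelf's front. It starts 35 to 60 mm open; friction about 2 N.
- knob_tip (a point): Outer end of the drawer's turned wooden knob (30 mm across, sticks out 25 mm from the drawer front), 35 mm above the bench. Axes as the shelf's: pushing along +x shuts the drawer.
- bat: Fixed round wooden bat, 170 mm across and 15 thick, on the shelf top; origin at the centre of its underside. A straight batten 40 wide, 150 long, 8 high runs across the middle of its top, along the bat's y axis (its top is 23 mm above the origin).
- trivet: Loose iron trivet, 0.45 kg, 46 mm high: a cross of two flat bars 12 wide, 16 thick, 144 long along its x and y; four equal round-ended feet (16 across) under the bars 62 from the centre; loop on the +x arm (to 91 from the centre). Origin at the centre, level with the feet's bottoms. Starts with its y-arm feet on the batten. Seated: bars at 45 deg (+-15) to the batten, origin 15 above the bat's.
- trivet_center (a point): Centre of the trivet's square hub, 38 mm above the bottom of the feet; axes as the trivet's. The hub is 56 x 56 mm, 16 thick, flush with the bars; its four upright sides face the diagonals (45 degrees from the bars), so that fingers fit between the bars to grip it across opposite sides.
- trivet_top (a point): Centre of the trivet's flat top, 46 mm above the bottom of the feet.
- post_center (a point): Centre of the loose cream refractory kiln post: upright round rod 30 mm across, 110 high, z along it; 55 mm from either end. It starts standing on the bat between two arms of the trivet, where a foot has to go.
- saucer_low: Lower, larger terracotta saucer, 140 mm across the rim, 24 high, base 6 thick; origin at the centre of its underside. It stands on the shelf top, left or right of the bat.
- saucer_floor (a point): Centre of the inner floor of the upper terracotta saucer (120 mm across the rim, flat floor 80 mm across, rim 18 mm above the floor); it stands in the larger saucer.
- bottle_center (a point): Centre of the loose celadon bottle, half-way up (90 mm from its foot). 180 high, body 80 across, foot 68 across, z up. Slender neck 28 across from 128 to 172 mm above the foot, where it is best gripped; lip above it 36 across.
- bottle_base (a point): Centre of the bottle's foot.
- jar: Bystander: stoppered jar, 64 mm across, 75 high, on the bench left of the shelf; origin under its centre.
- mug: Bystander: mug, 76 mm across, 85 high, on the bench right of the shelf; origin under its centre.
- bowl: Bystander: small bowl, 90 mm across, 40 high, on the bench right of the shelf; origin under its centre.
- post: The kiln post itself; origin at the centre of its underside.
- bottle: The bottle itself; origin at the centre of its foot.

How it is judged:
On the way, in this order (a step that is already met when the one before it is completed fails the run):
1. the kiln post stands upright in the upper saucer, let go (horizontal distance between post_center and saucer_floor below 0.03 m and distance between post_center and saucer_floor below 0.066 m and angle between post_center's own z axis and vertical below 0.1 rad and contact force between the fingers and post below 0.1 N), for 0.2 s.
2. the trivet, let go, sits level on all four feet in the middle of the bat (angle between trivet's own z axis and vertical below 0.025 rad and z of trivet in the frame of bat between 0.0125 and 0.0175 m and horizontal distance between trivet and bat below 0.025 m and contact force between the fingers and trivet below 0.1 N and angular speed of trivet below 0.1 rad/s), for 0.3 s.
3. the drawer is fully home (value of joint drawer below 0.004 m), for 0.1 s.
4. the bottle stands upright on the middle of the trivet, let go (horizontal distance between bottle_base and trivet_top below 0.025 m and z of bottle_base in the frame of trivet between 0.042 and 0.05 m and angle between bottle_center's own z axis and vertical below 0.05 rad and contact force between the fingers and bottle below 0.1 N), for 0.2 s.
At the end, for the whole second after the job is handed in: Post upright (6 deg) on the upper saucer's floor, within 30 mm of its centre; trivet level (1.4 deg), all feet on the boards (2.5 mm), within 25 mm of the bat's centre; drawer home (4 mm); bottle upright (3 deg) on the trivet within 25 mm of its centre; all at rest (horizontal distance between post_center and saucer_floor below 0.03 m and distance between post_center and saucer_floor below 0.066 m and angle between post_center's own z axis and vertical below 0.1 rad and angle between trivet's own z axis and vertical below 0.025 rad and z of trivet in the frame of bat between 0.0125 and 0.0175 m and horizontal distance between trivet and bat below 0.025 m and horizontal distance between bottle_base and trivet_top below 0.025 m and z of bottle_base in the frame of trivet between 0.042 and 0.05 m and angle between bottle_center's own z axis and vertical below 0.05 rad and value of joint drawer below 0.004 m and linear speed of each of post, trivet, bottle below 0.02 m/s); the robot touches nothing.
It fails at once if the jar on the bench is moved more than 30 mm (distance of jar from where it was at the start of the episode above 0.03 m).
It fails at once if the mug on the bench is moved more than 30 mm (distance of mug from where it was at the start of the episode above 0.03 m).
It fails at once if the bowl on the bench is moved more than 30 mm (distance of bowl from where it was at the start of the episode above 0.03 m).
It fails at once if the bottle is tipped by more than 35 degrees (angle between bottle_center's own z axis and vertical above 0.6 rad).
It fails at once if the bottle is dropped or banged on the trivet (over 80 N) (contact force between bottle and trivet above 80 N).
It also fails if it takes over 72 s, if anything falls off the work surface, if the arm or the gripper's body presses on something with over 40 N, if the wrist force passes 120 N, or if a joint passes its speed limit or range.

## Working session

There is one attempt and no reset: what is moved stays moved. The work goes in short steps, Python scripts to look and compute and a shell command to move; the robot and the scene stay as the last step left them, time stands still between calls to the robot, and variables do not carry over. Pictures are saved under pics/ and viewed, about 8 in all and at most 12, crops included, and the job is handed in when it is done.

```bash
mkdir -p pics; cat > h.py <<'E'
import numpy as np, cv2
from plant import ctrl,camera,finder
from scipy.spatial.transform import Rotation as R
def undist(c,px):
    px=np.asarray(px,float).reshape(-1,2); K=c["K"]
    d=np.c_[(px[:,0]-K[0,2])/K[0,0],(px[:,1]-K[1,2])/K[1,1]]
    u=d.copy()
    for _ in range(8): u=d/(1+c["k1"]*(u**2).sum(1,keepdims=True))
    return u
def at_z(c,px,z):
    u=undist(c,px);T=c["world_from_camera"]
    r=np.c_[u,np.ones(len(u))]@T[:3,:3].T;o=T[:3,3]
    return o+r*((z-o[2])/r[:,2])[:,None]
def cloud(c):
    v,u=np.mgrid[:480,:640]
    p=undist(c,np.c_[u.ravel(),v.ravel()]);z=c["range_z"].ravel()
    P=np.c_[p*z[:,None],z]@c["world_from_camera"][:3,:3].T+c["world_from_camera"][:3,3]
    P[z<=0]=np.nan
    return P.reshape(480,640,3)
def save(c,n): cv2.imwrite("pics/"+n+".png",c["image"][...,::-1])
def st():
    s=ctrl.read_state();M=R.from_rotvec(s["ee_rot"]).as_matrix()
    print("t",round(s["time_s"],2),"tcp",np.round(s["eef_pos"],4),"x",np.round(M[:,0],3),"y",np.round(M[:,1],3),"z",np.round(M[:,2],3),"w",s["width"],"F",np.round(s["wrist_force"],1),"q",np.round(s["q"],2))
    return np.array(s["eef_pos"]),M
def go(target,yaw=0):
    """mm in tool axes now to reach world target"""
    p,M=st(); print("shift tool mm",np.round(M.T@(np.array(target)-p)*1000,1))
E
cat > a.py <<'E'
from h import *
st()
for n in ("top","side"):
    c=camera(n);save(c,n+"0");P=cloud(c)
    np.save(n+"0.npy",P)
    for k in "shelf knob_tip bat trivet trivet_center trivet_top post_center saucer_low saucer_floor bottle_center bottle_base jar mug bowl".split():
        L=finder.landmark_of(n,k)[:1]
        for l in L:
            u,v=np.clip(np.round(l["centre"]).astype(int),0,[639,479])
            print(n,k,np.round(l["centre"],1),round(l["conf"],2),np.round(P[v,u],3))
    print(c["K"][0,0],c["k1"],np.round(c["world_from_camera"],3).tolist())
E
python3 a.py
```

```text
t 0.0 tcp [ 0.1492 -0.5288  0.2178] x [ 0.271 -0.962 -0.002] y [-0.962 -0.271 -0.   ] z [-0.     0.002 -1.   ] w 0.09277500012333562 F [-0.1 -0.4  1.3] q [-1.5   0.26  1.54 -0.    1.35 -0.2 ]
top knob_tip [308.8 279.6] 0.84 [0.441 0.001 0.045]
top bat [307.9 208.9] 0.76 [0.611 0.007 0.138]
top trivet [491.9 236.5] 0.46 [ 0.576 -0.491  0.006]
top trivet_center [310.3 205.7] 0.62 [0.619 0.002 0.135]
top trivet_top [310.5 208.5] 0.67 [0.613 0.002 0.141]
top post_center [335.8 209.2] 0.61 [ 0.601 -0.06   0.197]
top saucer_low [310.3 206.2] 0.28 [0.619 0.002 0.135]
top saucer_floor [379.2 204.1] 0.61 [ 0.64  -0.175  0.083]
top bottle_center [220.9 211.2] 0.64 [0.588 0.212 0.201]
top bottle_base [221.5 218.6] 0.78 [0.574 0.213 0.173]
top jar [134.9 279.8] 0.91 [0.428 0.454 0.048]
top mug [484.2 284. ] 0.8 [ 0.446 -0.467  0.008]
top bowl [493.9 236. ] 0.68 [ 0.576 -0.496  0.007]
557.9844012182289 -0.01745116560468574 [[0.028, -0.99, 0.136, 0.346], [-1.0, -0.028, 0.001, -0.019], [0.002, -0.136, -0.991, 1.5], [0.0, 0.0, 0.0, 1.0]]
side shelf [293.3 280.8] 0.71 [0.58  0.09  0.073]
side knob_ti
[... 157 characters left out ...]
nter [296.2 230.9] 0.94 [0.615 0.005 0.142]
side trivet_top [296.9 228.5] 0.9 [ 0.619 -0.008  0.141]
side post_center [312.3 215.6] 0.64 [ 0.599 -0.044  0.158]
side saucer_low [319.3 211.6] 0.73 [ 0.639 -0.165  0.082]
side saucer_floor [321.2 207.7] 0.55 [ 0.642 -0.182  0.082]
side bottle_center [253.8 284.2] 0.89 [0.58  0.242 0.186]
side bottle_base [255.1 318.4] 0.68 [0.576 0.256 0.108]
side jar [271.3 468. ] 0.95 [0.407 0.499 0.048]
side mug [427.  198.9] 0.71 [ 0.433 -0.441  0.016]
side bowl [385.3 182.7] 0.75 [ 0.568 -0.462  0.02 ]
590.3961800187137 -0.08537856857835815 [[-0.898, -0.265, 0.351, 0.098], [-0.439, 0.552, -0.709, 0.947], [-0.006, -0.791, -0.612, 0.94], [0.0, 0.0, 0.0, 1.0]]
```

```bash
python3 - <<'E'
import cv2,numpy as np
a=cv2.imread("pics/top0.png")[150:300,190:410]; cv2.imwrite("pics/v1.png",cv2.resize(a,None,fx=3.6,fy=3.6,interpolation=cv2.INTER_CUBIC))
P=np.load("top0.npy").reshape(-1,3)
def box(x0,x1,y0,y1,z0,z1):
    m=(P[:,0]>x0)&(P[:,0]<x1)&(P[:,1]>y0)&(P[:,1]<y1)&(P[:,2]>z0)&(P[:,2]<z1);return P[m]
def rep(n,q): 
    c,r=cv2.minEnclosingCircle(q[:,:2].astype(np.float32)); print(n,len(q),np.round(q.mean(0),4),"circ",np.round(c,4),round(r,4),"zmax",q[:,2].max())
rep("post",box(.5,.7,-.12,-.02,.165,.23))
rep("bottle lip",box(.5,.7,.1,.3,.235,.27)); rep("bottle",box(.5,.7,.1,.3,.12,.3))
t=box(.5,.72,-.1,.1,.125,.155); rep("trivet",t)
rep("sauc",box(.5,.75,-.28,-.1,.09,.14)); rep("sauc lo",box(.5,.75,-.28,-.1,.078,.14))
rep("bat",box(.5,.75,-.1,.1,.078,.115))
s=box(.4,.8,-.35,.35,.06,.08); print("shelf",cv2.minAreaRect(s[:,:2].astype(np.float32)))
k=box(.38,.5,-.1,.1,.02,.06); rep("knob",k); print(np.round(np.percentile(k,[0,2,50,98,100],axis=0),3))
E
```

```text
post 139 [ 0.6008 -0.0548  0.1924] circ [ 0.6025 -0.0547] 0.0151 zmax 0.20164388629940544
bottle lip 179 [0.5995 0.2243 0.2503] circ [0.5997 0.2243] 0.0176 zmax 0.2570932396220116
bottle 904 [0.5909 0.2159 0.1879] circ [0.5991 0.2234] 0.0403 zmax 0.2570932396220116
trivet 826 [ 0.6172 -0.0037  0.1383] circ [ 0.6132 -0.0064] 0.0795 zmax 0.1541953313772515
sauc 920 [ 0.6485 -0.1758  0.0959] circ [ 0.6442 -0.1732] 0.0698 zmax 0.11050237313977718
sauc lo 2139 [ 0.6448 -0.174   0.089 ] circ [ 0.6291 -0.1713] 0.1026 zmax 0.11050237313977718
bat 2306 [0.6221 0.015  0.0868] circ [0.6017 0.0164] 0.1097 zmax 0.11337457151632058
shelf ((0.5906383395195007, 0.02060827612876892), (0.25495320558547974, 0.5612150430679321), 6.133028984069824)
knob 633 [0.4706 0.0073 0.0441] circ [4.696e-01 1.000e-04] 0.1011 zmax 0.059445121623706854
[[ 0.438 -0.1    0.02 ]
 [ 0.441 -0.095  0.021]
 [ 0.47   0.009  0.05 ]
 [ 0.497  0.095  0.058]
 [ 0.5    0.1    0.059]]
```

View pics/v1.png

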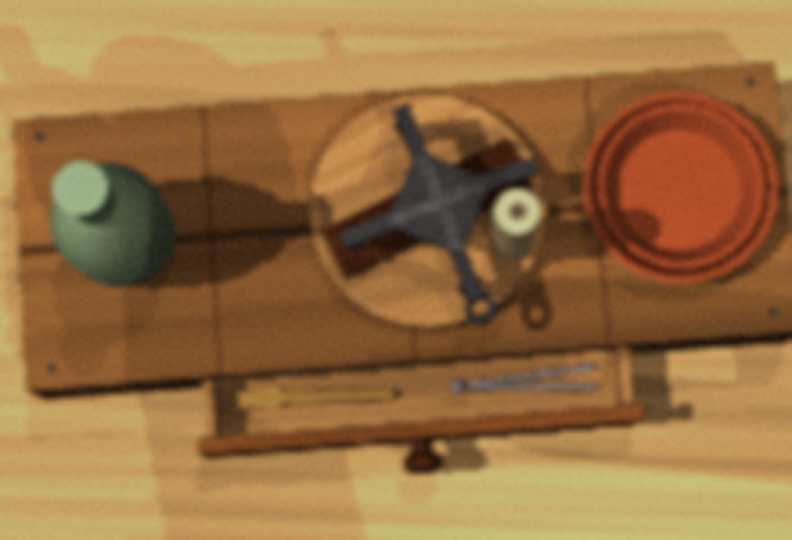

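The top view shows bottle (crop 80,190), hub (440,203), post (517,212), saucer (683,187), knob (422,458). The batten runs from about (340,265) to (520,155), about 10° from the trivet's y arm. The loop arm points down-right. I'll turn these pixels into positions.

```bash
python3 - <<'E'
from h import *
c=camera("top")
f=lambda u,v,z:at_z(c,[190+(u+.5)/3.6-.5,150+(v+.5)/3.6-.5],z)[0]
ang=lambda a,b:np.degrees(np.arctan2(*(b-a)[[1,0]]))
print("bat",f(427.5,210,.085))
for n,u,v,z in (("hub",438,203,.137),("posttop",517,212,.195),("saucer lowrim",681.5,187.5,.094),("saucer floor",683,187,.082),("lip",80,190,.25),("knob",422,470,.035)): print(n,np.round(f(u,v,z),4))
print("batten",ang(f(340,265,.093),f(520,155,.093)), "front",ang(f(40,392,.07),f(792,338,.07)),"back",ang(f(15,122,.07),f(775,63,.07)),"frontedge",f(415,358,.07))
print("trivet y arm",ang(f(345,240,.139),f(535,168,.139)),"x arm",ang(f(403,108,.139),f(480,305,.139)))
print("ftbl",f(40,392,.07),f(792,338,.07))
print("drawer front",ang(f(200,450,.06),f(643,412,.06)))
p,M=st()
go([.602,-.055,.26])
E
```

```text
bat [0.62404084 0.00728952 0.085     ]
hub [ 0.6189 -0.0008  0.137 ]
posttop [ 0.6027 -0.0539  0.195 ]
saucer lowrim [ 0.6437 -0.1735  0.094 ]
saucer floor [ 0.6466 -0.1759  0.082 ]
lip [0.5984 0.2248 0.25  ]
knob [0.441  0.0065 0.035 ]
batten -56.498437525286505 front -84.27198770125273 back -83.84084549885623 frontedge [0.51884301 0.01333163 0.07      ]
trivet y arm -67.29667425719194 x arm -157.35504894922263
ftbl [0.48688716 0.28074917 0.07      ] [ 0.54082048 -0.25693298  0.07      ]
drawer front -83.49587221499003
t 1.55 tcp [ 0.1493 -0.5294  0.2187] x [ 0.271 -0.962  0.   ] y [-0.962 -0.271  0.   ] z [-0. -0. -1.] w 0.09255422885091015 F [ 0.4 -0.2  0.8] q [-1.5   0.26  1.54 -0.    1.35 -0.2 ]
t 1.55 tcp [ 0.1493 -0.5294  0.2187] x [ 0.271 -0.962  0.   ] y [-0.962 -0.271  0.   ] z [-0. -0. -1.] w 0.09255422885091015 F [ 0.4 -0.2  0.8] q [-1.5   0.26  1.54 -0.    1.35 -0.2 ]
shift tool mm [-333.7 -564.5  -41.3]
```

```bash
H="python3 -m handwheel"
python3 -m handwheel '[[[-20,-34,-3],0,93],[[-20,-34,-3],0,93],[[-20,-34,-3],0,93],[[-20,-34,-3],0,93],[[-20,-34,-3],0,93]]'
python3 -m handwheel '[[[-20,-34,-3],0,93],[[-20,-34,-3],0,93],[[-20,-34,-3],0,93],[[-20,-34,-3],0,93],[[-20,-34,-3],0,93]]'
python3 -m handwheel '[[[-20,-34,-3],0,93],[[-20,-34,-3],0,93],[[-20,-34,-3],0,93],[[-20,-34,-3],0,93],[[-20,-34,-3],0,93]]'
python3 -c "
from h import *
go([.602,-.054,.25])"
```

```text
time_s: 1.97
eef_pos: [0.2846, -0.3889, 0.232]
ee_rot: [2.49, -1.912, -0.001]
wrist_force: [1.2, -1.4, -0.4]
width: 0.093
time_s: 2.38
eef_pos: [0.4281, -0.2406, 0.2483]
ee_rot: [2.487, -1.914, 0.003]
wrist_force: [0.4, -1.3, 0.2]
width: 0.0925
time_s: 2.8
eef_pos: [0.5724, -0.0912, 0.2649]
ee_rot: [2.488, -1.914, 0.009]
wrist_force: [0.3, 0.1, -0.5]
width: 0.0925
t 2.8 tcp [ 0.5724 -0.0912  0.2649] x [ 0.257 -0.967  0.006] y [-0.967 -0.257 -0.001] z [ 0.003 -0.006 -1.   ] w 0.09250676592144536 F [ 0.3  0.1 -0.5] q [-0.35  0.28  1.39 -0.    1.47  0.96]
shift tool mm [-28.5 -38.1  14.8]
```

```bash
python3 -m handwheel '[[[-15,-20,4],0,93],[[-14,-18,5],0,93],[[0,0,0],0,93],[[0,0,0],0,93],[[0,0,0],0,93]]'
python3 - <<'E'
from h import *
c=camera("wrist");save(c,"w1")
print(np.round(c["world_from_camera"],3).tolist(),c["K"][0,0])
P=cloud(c);np.save("w1.npy",P);Q=P.reshape(-1,3);Q=Q[np.isfinite(Q[:,0])]
q=Q[(Q[:,2]>.185)&(Q[:,2]<.205)&(abs(Q[:,0]-.602)<.05)&(abs(Q[:,1]+.055)<.05)]
print(len(q),q.mean(0) if len(q) else 0,cv2.minEnclosingCircle(q[:,:2].astype(np.float32)) if len(q) else 0)
go([.602,-.054,.155])
E
```

```text
time_s: 3.22
eef_pos: [0.6079, -0.0434, 0.2551]
ee_rot: [-2.5, 1.902, -0.01]
wrist_force: [-0.2, 0.3, -0.3]
width: 0.0932
[[0.267, -0.928, -0.26, 0.682], [-0.964, -0.256, -0.076, -0.022], [0.004, 0.271, -0.963, 0.421], [0.0, 0.0, 0.0, 1.0]] 400.48666995382246
1911 [ 0.60604646 -0.05221739  0.19364894] ((0.604597806930542, -0.052773017436265945), 0.015189928002655506)
t 3.27 tcp [ 0.6078 -0.0439  0.2553] x [ 0.266 -0.964  0.005] y [-0.964 -0.266 -0.004] z [ 0.005 -0.004 -1.   ] w 0.09322329144584633 F [ 0.4 -0.1 -1.4] q [-0.25  0.34  1.33 -0.    1.46  1.05]
shift tool mm [  7.7   8.7 100.3]
```

View pics/w1.png

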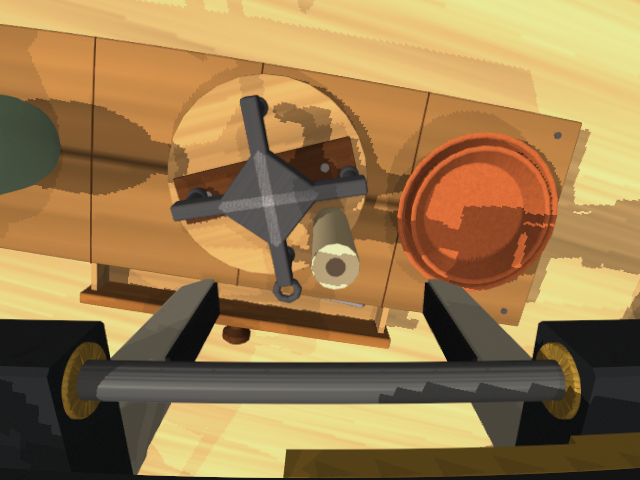

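The wrist view shows the hub at (266,196), loop at (287,289), post top at (336,266), saucer floor at about (477,208) and bat at about (267,173). I'll refine the positions from it and descend on the post.

```bash
python3 - <<'E'
from h import *
c=camera("wrist")
f=lambda u,v,z:at_z(c,[u,v],z)[0]
ang=lambda a,b:round(np.degrees(np.arctan2(*(b-a)[[1,0]])),1)
E=np.array([[168,170],[187,113],[220,83],[263,73],[310,85],[349,120],[250,272],[215,255],[180,218]])
q=at_z(c,E,.085)[:,:2]; A=np.c_[2*q,np.ones(len(q))]; s=np.linalg.lstsq(A,(q**2).sum(1),rcond=None)[0]
print("bat",s[:2],np.sqrt(s[2]+s[0]**2+s[1]**2))
print("batten",ang(f(174,178,.093),f(350,136,.093)))
print("hub",f(266,196,.137),"x arm",ang(f(250,97,.139),f(287,290,.139)),"y arm",ang(f(172,212,.139),f(366,186,.139)))
print("saucer floor",f(475,207,.082))
E=np.array([[411,212],[430,165],[470,145],[520,150],[547,190],[430,260],[470,277],[535,245]])
q=at_z(c,E,.100)[:,:2]; A=np.c_[2*q,np.ones(len(q))]; s=np.linalg.lstsq(A,(q**2).sum(1),rcond=None)[0]
print("upper rim",s[:2],np.sqrt(s[2]+s[0]**2+s[1]**2))
print([(np.round(l["centre"]),round(l["conf"],2)) for l in finder.landmark_of("wrist","saucer_floor")[:2]])
P=np.load("w1.npy");
for u,v in ((266,196),(250,105),(287,275),(180,212),(358,187),(477,208),(200,150),(120,60)): print((u,v),np.round(P[v,u],3))
go([.6045,-.053,.155])
E
python3 -m handwheel '[[[5,4,20],0,93],[[4,4,20],0,93],[[0,0,20],0,93],[[0,0,20],0,93],[[0,0,10],0,93]]'
python3 -c "
from h import *
go([.6045,-.053,.155])"
```

```text
bat [0.62661046 0.00804301] 0.08372600326375956
batten -61.6
hub [0.62322983 0.00133259 0.137     ] x arm -155.7 y arm -67.0
saucer floor [ 0.65090081 -0.17136703  0.082     ]
upper rim [ 0.64960048 -0.16935312] 0.05770127738109014
[(array([472., 213.]), 0.79)]
(266, 196) [0.624 0.002 0.138]
(250, 105) [0.681 0.025 0.147]
(287, 275) [ 0.566 -0.028  0.129]
(180, 212) [0.596 0.059 0.139]
(358, 187) [ 0.647 -0.06   0.137]
(477, 208) [ 0.651 -0.173  0.081]
(200, 150) [0.636 0.068 0.084]
(120, 60) [0.689 0.152 0.068]
t 3.37 tcp [ 0.6077 -0.0446  0.2557] x [ 0.265 -0.964  0.006] y [-0.964 -0.265 -0.005] z [ 0.006 -0.004 -1.   ] w 0.09317445193719856 F [ 0.1 -0.  -0.6] q [-0.25  0.34  1.33 -0.    1.46  1.05]
shift tool mm [  6.6   5.8 100.7]
time_s: 3.78
eef_pos: [0.6036, -0.0634, 0.1695]
ee_rot: [-2.487, 1.913, -0.031]
wrist_force: [-0.8, -0.0, -0.7]
width: 0.0932
t 3.78 tcp [ 0.6036 -0.0634  0.1695] x [ 0.257 -0.966  0.013] y [-0.966 -0.257 -0.015] z [ 0.018 -0.009 -1.   ] w 0.09319578770263319 F [-0.8 -0.  -0.7] q [-0.29  0.38  1.48 -0.    1.26  1.03]
shift tool mm [-10.   -3.3  14.4]
```

```bash
python3 -m handwheel '[[[-8,-3,12],0,93],[[0,0,0],0,93],[[0,0,0],0,93],[[0,0,0],0,20],[[0,0,0],0,20]]'
python3 -m handwheel '[[[0,0,0],0,20],[[0,0,0],0,20],[[0,0,0],0,20],[[0,0,0],0,20],[[0,0,0],0,20]]'
python3 -c "
from h import *
go([.6045,-.053,.155])"
```

```text
time_s: 4.2
eef_pos: [0.6031, -0.0593, 0.1577]
ee_rot: [-2.483, 1.92, -0.03]
wrist_force: [0.6, -1.0, 0.0]
width: 0.0837
time_s: 4.62
eef_pos: [0.605, -0.0606, 0.1615]
ee_rot: [-2.481, 1.92, -0.04]
wrist_force: [-0.1, 0.3, 0.4]
width: 0.0506
t 4.62 tcp [ 0.605  -0.0606  0.1615] x [ 0.251 -0.968  0.017] y [-0.968 -0.251 -0.019] z [ 0.023 -0.012 -1.   ] w 0.05062468115036255 F [-0.1  0.3  0.4] q [-0.28  0.39  1.5  -0.01  1.23  1.04]
shift tool mm [-7.6 -1.3  6.4]
```

```bash
python3 -m handwheel '[[[-7,-1,6],0,20],[[0,0,0],0,20],[[0,0,0],0,20],[[0,0,0],0,20],[[0,0,0],0,20]]'
python3 -c "
from h import *
go([.6045,-.053,.22])"
```

```text
time_s: 5.03
eef_pos: [0.6044, -0.0526, 0.1549]
ee_rot: [-2.482, 1.919, -0.04]
wrist_force: [-0.4, -0.3, 1.5]
width: 0.0292
t 5.03 tcp [ 0.6044 -0.0526  0.1549] x [ 0.252 -0.968  0.018] y [-0.968 -0.252 -0.019] z [ 0.023 -0.012 -1.   ] w 0.0291965955113832 F [-0.4 -0.3  1.5] q [-0.27  0.39  1.51 -0.01  1.22  1.05]
shift tool mm [  1.6  -1.3 -65. ]
```

```bash
python3 -m handwheel '[[[0,0,-20],0,20],[[0,0,-30],0,20],[[0,0,-25],0,20],[[0,0,0],0,20],[[0,0,0],0,20]]'
python3 -c "
from h import *
go([.650,-.171,.23])"
```

```text
time_s: 5.45
eef_pos: [0.6001, -0.0509, 0.2281]
ee_rot: [-2.485, 1.921, -0.026]
wrist_force: [0.1, -0.7, -2.0]
width: 0.0294
t 5.45 tcp [ 0.6001 -0.0509  0.2281] x [ 0.252 -0.968  0.013] y [-0.968 -0.252 -0.011] z [ 0.014 -0.01  -1.   ] w 0.029439087122416677 F [ 0.1 -0.7 -2. ] q [-0.27  0.34  1.4  -0.01  1.39  1.05]
shift tool mm [128.8 -18.   -0. ]
```

```bash
python3 -m handwheel '[[[30,-4,0],0,20],[[35,-5,0],0,20],[[35,-5,0],0,20],[[22,-3,0],0,20],[[0,0,0],0,20]]'
python3 - <<'E'
from h import *
c=camera("wrist");save(c,"w2")
go([.650,-.171,.156])
P=cloud(c).reshape(-1,3)
q=P[(P[:,2]>.095)&(P[:,2]<.125)&(np.hypot(P[:,0]-.65,P[:,1]+.171)<.085)]
print(len(q),q.min(0),q.max(0),q[:,2].mean())
E
```

```text
time_s: 5.87
eef_pos: [0.6464, -0.1653, 0.2222]
ee_rot: [2.49, -1.915, 0.013]
wrist_force: [-0.2, 0.3, -1.2]
width: 0.0297
t 5.92 tcp [ 0.6454 -0.1635  0.2215] x [ 0.257 -0.966  0.005] y [-0.966 -0.257 -0.003] z [ 0.004 -0.004 -1.   ] w 0.02933948527333383 F [-0.1  0.  -1.8] q [-0.41  0.46  1.23 -0.    1.44  0.9 ]
shift tool mm [ 8.1 -2.3 65.5]
3148 [ 0.5910557  -0.23023375  0.0950034 ] [ 0.71182186 -0.10447509  0.10178835] 0.09818373551519177
```

View pics/w2.png

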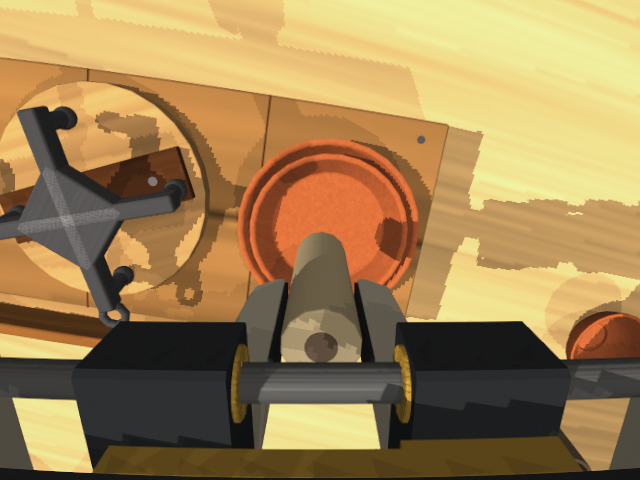

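The post is held upright over the saucer, whose rim centre is about (.651,-.169). I'll lower it.

```bash
python3 -m handwheel '[[[4,-4,15],0,20],[[2,-2,20],0,20],[[0,0,15],0,20],[[0,0,5],0,20],[[0,0,0],0,20]]'
python3 -c "
from h import *
go([.651,-.169,.152])"
```

```text
time_s: 6.33
eef_pos: [0.6496, -0.1635, 0.1584]
ee_rot: [2.491, -1.914, -0.007]
wrist_force: [-0.6, 0.3, -1.7]
width: 0.0293
t 6.33 tcp [ 0.6496 -0.1635  0.1584] x [ 0.257 -0.966 -0.003] y [-0.966 -0.257  0.003] z [-0.004  0.002 -1.   ] w 0.029314750491900347 F [-0.6  0.3 -1.7] q [-0.41  0.52  1.3   0.    1.33  0.9 ]
shift tool mm [5.7 0.1 6.3]
```

```bash
python3 -m handwheel '[[[5,0,4],0,20],[[0,0,3],0,20],[[0,0,2],0,20],[[0,0,0],0,20],[[0,0,0],0,20]]'
python3 -c "
from h import *
go([.651,-.169,.152])"
```

```text
time_s: 6.75
eef_pos: [0.6516, -0.1676, 0.1542]
ee_rot: [2.493, -1.911, 0.0]
wrist_force: [0.0, -0.0, -1.4]
width: 0.0292
t 6.75 tcp [ 0.6516 -0.1676  0.1542] x [ 0.26  -0.966  0.   ] y [-0.966 -0.26   0.   ] z [ 0. -0. -1.] w 0.02918662795479577 F [ 0.  -0.  -1.4] q [-0.42  0.52  1.3  -0.    1.32  0.89]
shift tool mm [1.2 0.9 2.2]
```

```bash
python3 -m handwheel '[[[1,0,2],0,20],[[0,0,2],0,20],[[0,0,1],0,20],[[0,0,0],0,20],[[0,0,0],0,20]]'
python3 -c "
from h import *
st()"
```

```text
time_s: 7.17
eef_pos: [0.6531, -0.169, 0.1522]
ee_rot: [-2.493, 1.91, -0.008]
wrist_force: [0.7, -0.2, -2.0]
width: 0.0296
t 7.17 tcp [ 0.6531 -0.169   0.1522] x [ 0.26  -0.966  0.004] y [-0.966 -0.26  -0.004] z [ 0.005 -0.002 -1.   ] w 0.02960266376443138 F [ 0.7 -0.2 -2. ] q [-0.42  0.52  1.3  -0.    1.31  0.89]
```

```bash
python3 -m handwheel '[[[0,0,2],0,20],[[0,0,2],0,20],[[0,0,1],0,20],[[0,0,0],0,20],[[0,0,0],0,20]]'
python3 -c "
from h import *
st()"
```

```text
time_s: 7.58
eef_pos: [0.6537, -0.169, 0.1519]
ee_rot: [-2.492, 1.909, -0.014]
wrist_force: [-0.6, 0.5, 2.7]
width: 0.0296
t 7.58 tcp [ 0.6537 -0.169   0.1519] x [ 0.26  -0.966  0.006] y [-0.966 -0.26  -0.007] z [ 0.009 -0.004 -1.   ] w 0.02956491483613506 F [-0.6  0.5  2.7] q [-0.42  0.52  1.31 -0.    1.3   0.89]
```

Contact (Fz went from -2 to +2.7). I'll release by opening to 60 and rising straight up.

```bash
python3 -m handwheel '[[[0,0,0],0,60],[[0,0,0],0,60],[[0,0,0],0,60],[[0,0,0],0,60],[[0,0,0],0,60]]'
python3 -m handwheel '[[[0,0,-20],0,60],[[0,0,-30],0,60],[[0,0,-30],0,60],[[0,0,-10],0,93],[[0,0,0],0,93]]'
python3 - <<'E'
from h import *
c=camera("wrist");P=cloud(c).reshape(-1,3)
q=P[(P[:,2]>.17)&(P[:,2]<.215)&(np.hypot(P[:,0]-.65,P[:,1]+.171)<.05)]
print(len(q),q.mean(0),q.max(0),cv2.minEnclosingCircle(q[q[:,2]>.185][:,:2].astype(np.float32)))
go([.6235,.0015,.22])
E
```

```text
time_s: 8.0
eef_pos: [0.6541, -0.1693, 0.1506]
ee_rot: [-2.492, 1.91, -0.014]
wrist_force: [-0.0, -0.6, 0.1]
width: 0.0573
time_s: 8.42
eef_pos: [0.6519, -0.1684, 0.2398]
ee_rot: [-2.493, 1.911, -0.002]
wrist_force: [0.1, -0.9, 0.2]
width: 0.0685
2381 [ 0.65560975 -0.1678731   0.189278  ] [ 0.66804743 -0.15357966  0.19325603] ((0.6533242464065552, -0.16855904459953308), 0.015057415701448917)
t 8.47 tcp [ 0.6518 -0.1683  0.239 ] x [ 0.26  -0.966  0.001] y [-0.966 -0.26  -0.001] z [ 0.001 -0.    -1.   ] w 0.07298822658711708 F [-0.2 -0.5  0.6] q [-0.42  0.47  1.17  0.    1.5   0.89]
shift tool mm [-171.4  -16.8   18.9]
```

```bash
python3 -m handwheel '[[[-36,-3,2],0,93],[[-36,-3,2],0,93],[[-36,-3,2],0,93],[[-36,-3,2],0,93],[[-22,-3,2],0,93]]'
python3 -m handwheel '[[[0,0,0],-0.12,93],[[0,0,0],-0.12,93],[[0,0,0],-0.12,93],[[0,0,0],-0.12,93],[[0,0,0],-0.12,93]]'
python3 -m handwheel '[[[0,0,0],-0.12,93],[[0,0,0],-0.12,93],[[0,0,0],-0.12,93],[[0,0,0],0,93],[[0,0,0],0,93]]'
python3 - <<'E'
from h import *
p,M=st();print(np.degrees(np.arctan2(M[1,0],M[0,0])))
c=camera("wrist");save(c,"w3");np.save("w3.npy",cloud(c))
go([.6235,.0015,.22])
E
```

```text
time_s: 8.88
eef_pos: [0.6202, -0.0053, 0.2181]
ee_rot: [2.479, -1.922, -0.01]
wrist_force: [0.9, 0.3, -0.8]
width: 0.0926
time_s: 9.3
eef_pos: [0.6131, 0.0046, 0.2059]
ee_rot: [2.95, -1.069, -0.04]
wrist_force: [0.2, 0.1, 0.5]
width: 0.0929
time_s: 9.72
eef_pos: [0.6079, 0.006, 0.1944]
ee_rot: [-3.1, 0.499, 0.066]
wrist_force: [-1.3, 0.6, 0.3]
width: 0.0931
t 9.72 tcp [0.6079 0.006  0.1944] x [ 0.949 -0.314 -0.041] y [-0.314 -0.95   0.006] z [-0.041  0.008 -0.999] w 0.0930614865737919 F [-1.3  0.6  0.3] q [-0.17  0.41  1.39  0.    1.39  0.15]
-18.295693382906368
t 9.77 tcp [0.6077 0.006  0.1942] x [ 0.949 -0.314 -0.042] y [-0.314 -0.949  0.006] z [-0.042  0.008 -0.999] w 0.09298503312282151 F [-0.2 -0.7 -0.4] q [-0.17  0.41  1.39  0.    1.39  0.15]
shift tool mm [ 15.3  -0.5 -26.5]
```

View pics/w3.png

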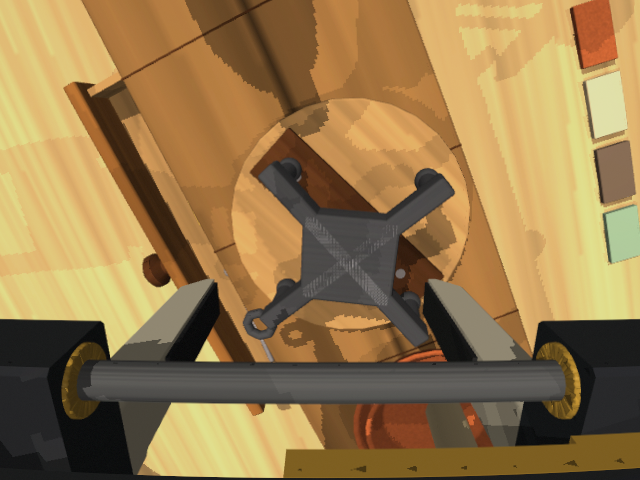

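```bash
python3 - <<'E'
from h import *
c=camera("wrist");f=lambda u,v,z:at_z(c,[u,v],z)[0]
ang=lambda a,b:round(np.degrees(np.arctan2(*(b-a)[[1,0]])),1)
P=np.load("w3.npy")
print("hub",f(349,260,.139),P[260,349],"corners",[np.round(f(u,v,.139)[:2],4) for u,v in((303,211),(396,216),(393,305),(301,298))])
print("x arm",ang(f(441,182,.147),f(262,321,.130)),"y",ang(f(262,172,.139),f(420,341,.139)))
print("batten",ang(f(289,128,.093),f(442,276,.093)),ang(f(250,172,.093),f(289,128,.093)))
E=np.array([[232,210],[250,160],[290,115],[350,98],[420,120],[462,175],[470,220],[455,275],[250,275]])
q=at_z(c,E,.085)[:,:2]; A=np.c_[2*q,np.ones(len(q))]; s=np.linalg.lstsq(A,(q**2).sum(1),rcond=None)[0]
print("bat",s[:2],np.sqrt(s[2]+s[0]**2+s[1]**2))
go([.6235,.0015,.112])
E
```

```text
hub [0.62165777 0.00151015 0.139     ] [0.62178406 0.0010425  0.13793983] corners [array([0.6056, 0.0373]), array([0.6545, 0.0186]), array([ 0.6384, -0.0338]), array([ 0.587, -0.013])]
x arm -156.0 y -66.1
batten -61.8 28.5
bat [0.62633142 0.00774576] 0.08404264019806716
t 9.82 tcp [0.6079 0.006  0.1947] x [ 0.949 -0.314 -0.041] y [-0.314 -0.95   0.005] z [-0.041  0.008 -0.999] w 0.09318706464801438 F [-0.2  0.3 -0.3] q [-0.17  0.4   1.39  0.    1.39  0.15]
shift tool mm [19.6 -1.1 82. ]
```

```bash
python3 -m handwheel '[[[8,0,0],0.05,93],[[7,0,10],0,93],[[0,0,15],0,93],[[0,0,15],0,93],[[0,0,0],0,93]]'
python3 -c "
from h import *
p,M=st();print(np.degrees(np.arctan2(M[1,0],M[0,0])))
go([.6222,.0015,.112])"
```

```text
time_s: 10.23
eef_pos: [0.6219, 0.0006, 0.1508]
ee_rot: [3.085, -0.59, -0.062]
wrist_force: [-0.7, -0.4, -0.3]
width: 0.0934
t 10.23 tcp [6.219e-01 6.000e-04 1.508e-01] x [ 0.929 -0.369 -0.039] y [-0.369 -0.929  0.008] z [-0.039  0.007 -0.999] w 0.09335774189937088 F [-0.7 -0.4 -0.3] q [-0.18  0.46  1.41  0.    1.31  0.2 ]
-21.67741914913271
t 10.23 tcp [6.219e-01 6.000e-04 1.508e-01] x [ 0.929 -0.369 -0.039] y [-0.369 -0.929  0.008] z [-0.039  0.007 -0.999] w 0.09335774189937088 F [-0.7 -0.4 -0.3] q [-0.18  0.46  1.41  0.    1.31  0.2 ]
shift tool mm [ 1.5 -1.2 38.8]
```

```bash
python3 -m handwheel '[[[1,-1,12],0,93],[[0,0,12],0,93],[[0,0,10],0,93],[[0,0,0],0,93],[[0,0,0],0,93]]'
python3 -c "
from h import *
p,M=st();print(np.degrees(np.arctan2(M[1,0],M[0,0])))
go([.6225,.0015,.112])"
```

```text
time_s: 10.65
eef_pos: [0.6221, 0.001, 0.1144]
ee_rot: [3.084, -0.593, -0.064]
wrist_force: [0.9, 0.1, 1.0]
width: 0.0927
t 10.65 tcp [0.6221 0.001  0.1144] x [ 0.928 -0.371 -0.04 ] y [-0.371 -0.929  0.008] z [-0.04   0.008 -0.999] w 0.09273457610078086 F [0.9 0.1 1. ] q [-0.18  0.49  1.45  0.    1.24  0.2 ]
-21.779431200002655
t 10.65 tcp [0.6221 0.001  0.1144] x [ 0.928 -0.371 -0.04 ] y [-0.371 -0.929  0.008] z [-0.04   0.008 -0.999] w 0.09273457610078086 F [0.9 0.1 1. ] q [-0.18  0.49  1.45  0.    1.24  0.2 ]
shift tool mm [ 0.3 -0.6  2.4]
```

```bash
python3 -m handwheel '[[[0,0,2],0,40],[[0,0,0],0,40],[[0,0,0],0,40],[[0,0,0],0,40],[[0,0,0],0,40]]'
python3 -m handwheel '[[[0,0,0],0,40],[[0,0,0],0,40],[[0,0,0],0,40],[[0,0,0],0,40],[[0,0,-6],0,40]]'
python3 -m handwheel '[[[0,0,-8],0,40],[[0,0,-8],0,40],[[0,0,-6],0,40],[[0,0,0],0,40],[[0,0,0],0,40]]'
python3 -c "
from h import *
p,M=st();print(np.degrees(np.arctan2(M[1,0],M[0,0])))
"
```

```text
time_s: 11.07
eef_pos: [0.6236, 0.0007, 0.1149]
ee_rot: [3.084, -0.593, -0.058]
wrist_force: [-0.2, -0.4, 0.6]
width: 0.0646
time_s: 11.48
eef_pos: [0.6224, 0.0011, 0.1199]
ee_rot: [-3.084, 0.593, 0.063]
wrist_force: [-0.2, -1.2, -3.8]
width: 0.0564
time_s: 11.9
eef_pos: [0.6235, 0.0008, 0.1448]
ee_rot: [3.084, -0.593, -0.063]
wrist_force: [0.1, -0.8, -3.6]
width: 0.0563
t 11.9 tcp [0.6235 0.0008 0.1448] x [ 0.928 -0.371 -0.039] y [-0.371 -0.929  0.008] z [-0.039  0.007 -0.999] w 0.056287003539311695 F [ 0.1 -0.8 -3.6] q [-0.18  0.47  1.41  0.    1.3   0.2 ]
-21.787284663274075
```

```bash
python3 -m handwheel '[[[0,0,0],0.11,40],[[0,0,0],0.11,40],[[0,0,0],0.11,40],[[0,0,0],0.11,40],[[0,0,0],0.11,40]]'
python3 -m handwheel '[[[0,0,0],0.11,40],[[0,0,0],0,40],[[0,0,0],0,40],[[0,0,0],0,40],[[0,0,0],0,40]]'
python3 - <<'E'
from h import *
p,M=st();print(np.degrees(np.arctan2(M[1,0],M[0,0])))
c=camera("wrist");save(c,"w4");P=cloud(c).reshape(-1,3)
go([.6263,.0078,p[2]])
E
```

```text
time_s: 12.32
eef_pos: [0.6234, 0.0008, 0.1448]
ee_rot: [2.782, -1.433, -0.06]
wrist_force: [-0.5, 0.4, -3.6]
width: 0.0562
time_s: 12.73
eef_pos: [0.6227, 0.0009, 0.1438]
ee_rot: [2.696, -1.585, -0.061]
wrist_force: [-0.2, -0.1, -4.1]
width: 0.0561
t 12.73 tcp [0.6227 0.0009 0.1438] x [ 0.486 -0.874 -0.027] y [-0.873 -0.487  0.032] z [-0.041  0.008 -0.999] w 0.05609924089874108 F [-0.2 -0.1 -4.1] q [-0.18  0.47  1.41  0.    1.3   0.88]
-60.91639339229138
t 12.78 tcp [0.6227 0.0009 0.1439] x [ 0.486 -0.874 -0.027] y [-0.873 -0.486  0.032] z [-0.041  0.008 -0.999] w 0.05636159926042137 F [ 0.4  0.6 -4.1] q [-0.18  0.47  1.41  0.    1.3   0.89]
shift tool mm [-4.3 -6.5 -0.1]
```

View pics/w4.png

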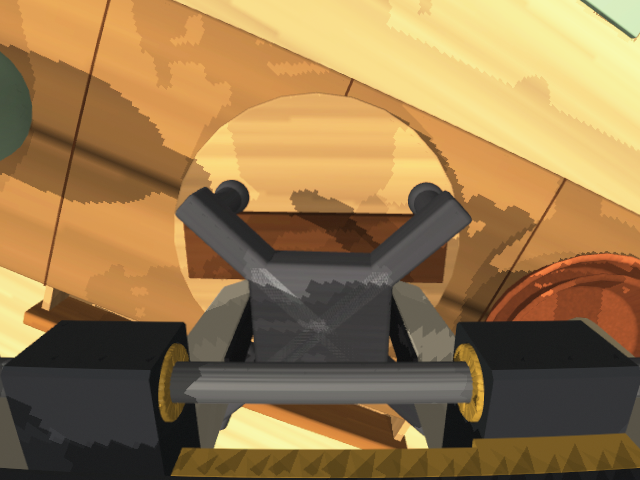

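The trivet is held with its bars at 45° to the batten. I'll shift it by (-4,-6) mm to centre it and lower it.

```bash
python3 -m handwheel '[[[-4,-6,5],0,40],[[0,0,10],0,40],[[0,0,10],0,40],[[0,0,6],0,40],[[0,0,0],0,40]]'
python3 -m handwheel '[[[0,0,3],0,40],[[0,0,2],0,40],[[0,0,0],0,40],[[0,0,0],0,40],[[0,0,0],0,40]]'
python3 - <<'E'
from h import *
p,M=st();print(np.degrees(np.arctan2(M[1,0],M[0,0])))
go([.6263,.0078,.107])
E
```

```text
time_s: 13.2
eef_pos: [0.6257, 0.0083, 0.1102]
ee_rot: [2.699, -1.58, -0.058]
wrist_force: [-1.8, -1.6, 3.0]
width: 0.0563
time_s: 13.62
eef_pos: [0.6263, 0.007, 0.1085]
ee_rot: [2.7, -1.579, -0.053]
wrist_force: [-0.5, 0.0, -2.2]
width: 0.0558
t 13.62 tcp [0.6263 0.007  0.1085] x [ 0.49  -0.872 -0.022] y [-0.871 -0.49   0.029] z [-0.036  0.005 -0.999] w 0.055791380469331055 F [-0.5  0.  -2.2] q [-0.17  0.5   1.45 -0.    1.22  0.89]
-60.675086736431574
t 13.62 tcp [0.6263 0.007  0.1085] x [ 0.49  -0.872 -0.022] y [-0.871 -0.49   0.029] z [-0.036  0.005 -0.999] w 0.055791380469331055 F [-0.5  0.  -2.2] q [-0.17  0.5   1.45 -0.    1.22  0.89]
shift tool mm [-0.6 -0.4  1.5]
```

Touching (one foot first, because of the small tilt). A little further down, then release and rise.

```bash
python3 -m handwheel '[[[0,0,2],0,40],[[0,0,1],0,40],[[0,0,0],0,93],[[0,0,0],0,93],[[0,0,0],0,93]]'
python3 -m handwheel '[[[0,0,0],0,93],[[0,0,0],0,93],[[0,0,-15],0,93],[[0,0,-30],0,93],[[0,0,-30],0,93]]'
python3 -m handwheel '[[[0,0,-30],0,93],[[0,0,-20],0,93],[[0,0,0],0,93],[[0,0,0],0,93],[[0,0,0],0,93]]'
python3 - <<'E'
from h import *
p,M=st()
c=camera("wrist");save(c,"w5");C=cloud(c);np.save("w5.npy",C);P=C.reshape(-1,3)
m=(np.hypot(P[:,0]-.6263,P[:,1]-.008)<.085)&(P[:,2]>.118)&(P[:,2]<.145);q=P[m]
A=np.c_[q[:,:2]-[.6263,.008],np.ones(len(q))]
for _ in range(4):
    s=np.linalg.lstsq(A,q[:,2],rcond=None)[0];r=abs(A@s-q[:,2])<.003;A,q=A[r],q[r]
print("plane",s,len(q)); b=P[(np.hypot(P[:,0]-.6263,P[:,1]-.008)<.08)&(P[:,2]<.1)];print("bat z",np.percentile(b[:,2],[10,50,90]))
E
```

```text
time_s: 14.03
eef_pos: [0.6279, 0.0066, 0.1082]
ee_rot: [2.701, -1.58, -0.046]
wrist_force: [-0.9, -0.9, -0.7]
width: 0.0713
time_s: 14.45
eef_pos: [0.6257, 0.007, 0.1766]
ee_rot: [2.696, -1.577, -0.069]
wrist_force: [0.2, -0.1, 0.4]
width: 0.0928
time_s: 14.87
eef_pos: [0.6309, 0.0064, 0.2345]
ee_rot: [2.699, -1.579, -0.054]
wrist_force: [0.1, -0.1, 0.2]
width: 0.093
t 14.87 tcp [0.6309 0.0064 0.2345] x [ 0.49  -0.872 -0.023] y [-0.871 -0.49   0.03 ] z [-0.037  0.005 -0.999] w 0.09296693262351739 F [ 0.1 -0.1  0.2] q [-0.17  0.42  1.26 -0.    1.49  0.89]
plane [0.00243604 0.00192749 0.12978124] 9229
bat z [0.08339391 0.08454801 0.09239529]
```

View pics/w5.png

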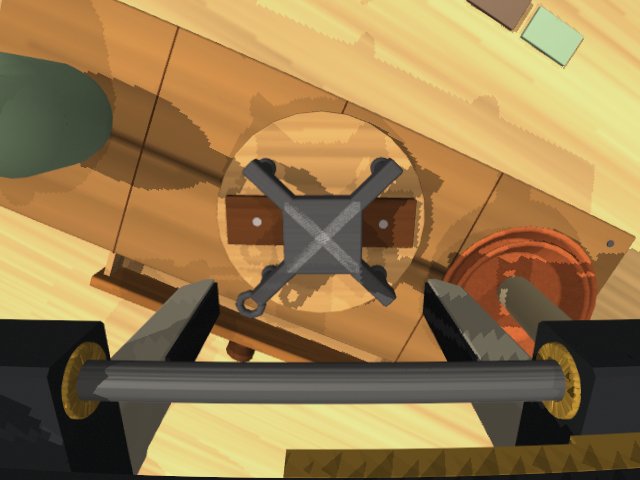

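Hub at (322,237), all four feet on boards either side of the batten. The plane fit gives tilt of about 0.003 rad and top at z=.130, so it is seated. Next the drawer: I'll line the jaws up with the shelf's y axis, close the fingers and back off in front of the knob.

```bash
python3 -m handwheel '[[[0,0,0],0.11,0],[[0,0,0],0.11,0],[[0,0,0],0.11,0],[[0,0,0],0.08,0],[[0,0,0],0,0]]'
python3 -m handwheel '[[[0,36,0],0,0],[[0,38,0],0,0],[[0,38,0],0,0],[[0,38,0],0,0],[[0,38,0],0,0]]'
python3 - <<'E'
from h import *
p,M=st();print(np.degrees(np.arctan2(M[1,0],M[0,0])))
c=camera("wrist")
for k in ("knob_tip",):
    L=finder.landmark_of("wrist",k)[:1]
    for l in L: print(k,l,at_z(c,l["centre"],.035))
go([.395,.0015,.03])
E
```

```text
time_s: 15.33
eef_pos: [0.6263, 0.0071, 0.2241]
ee_rot: [2.289, -2.106, -0.07]
wrist_force: [-0.5, 0.0, -0.2]
width: 0.0642
time_s: 15.75
eef_pos: [0.4345, -0.0092, 0.2219]
ee_rot: [2.299, -2.082, -0.094]
wrist_force: [-0.7, -1.2, 0.2]
width: 0.0308
t 15.75 tcp [ 0.4345 -0.0092  0.2219] x [ 0.098 -0.995 -0.019] y [-0.993 -0.099  0.069] z [-0.07   0.012 -0.997] w 0.03076693561652854 F [-0.7 -1.2  0.2] q [-0.27  0.09  1.73 -0.01  1.39  1.2 ]
-84.36398887384948
knob_tip {'centre': [307.4, 193.9], 'conf': 0.95} [[0.43586557 0.0075114  0.035     ]]
t 15.85 tcp [ 0.4302 -0.0085  0.2219] x [ 0.097 -0.995 -0.02 ] y [-0.992 -0.098  0.073] z [-0.074  0.013 -0.997] w 0.022945931485897866 F [-0.3  0.6  0.5] q [-0.27  0.09  1.74 -0.01  1.39  1.2 ]
shift tool mm [ -9.5  20.  194.1]
```

```bash
python3 -m handwheel '[[[-3,10,30],0,0],[[-3,10,30],0,0],[[-3,0,30],0,0],[[0,0,30],0,0],[[0,0,25],0,0]]'
python3 - <<'E'
from h import *
go([.395,.0025,.03])
E
```

```text
time_s: 16.27
eef_pos: [0.4017, -0.0006, 0.0777]
ee_rot: [2.314, -2.074, -0.079]
wrist_force: [0.1, 0.1, -0.9]
width: 0.0007
t 16.27 tcp [ 0.4017 -0.0006  0.0777] x [ 0.108 -0.994 -0.016] y [-0.992 -0.109  0.058] z [-0.06   0.009 -0.998] w 0.0007038291607039426 F [ 0.1  0.1 -0.9] q [-0.27  0.19  2.02 -0.01  0.99  1.19]
shift tool mm [-3.   3.6 48. ]
```

```bash
python3 -m handwheel '[[[-2,3,20],0,0],[[-1,0,15],0,0],[[0,0,12],0,0],[[0,0,0],0,0],[[0,0,0],0,0]]'
python3 - <<'E'
from h import *
go([.44,.0075,.028])
E
```

```text
time_s: 16.68
eef_pos: [0.3895, 0.0048, 0.0211]
ee_rot: [2.321, -2.057, -0.101]
wrist_force: [-0.5, 0.4, 1.0]
width: 0.0004
t 16.68 tcp [0.3895 0.0048 0.0211] x [ 0.119 -0.993 -0.023] y [-0.99  -0.121  0.073] z [-0.075  0.014 -0.997] w 0.0004397857249896328 F [-0.5  0.4  1. ] q [-0.27  0.28  2.09 -0.01  0.84  1.19]
shift tool mm [  3.2 -49.9 -10.6]
```

```bash
python3 -m handwheel '[[[2,-15,-3],0,0],[[2,-15,-2],0,0],[[1,-15,-2],0,0],[[0,-12,-1],0,0],[[0,-10,-1],0,0]]'
python3 -c "
from h import *
go([.482,.0115,.026])"
```

```text
time_s: 17.1
eef_pos: [0.4553, 0.0086, 0.0257]
ee_rot: [2.323, -2.046, -0.114]
wrist_force: [-4.2, -0.9, -1.8]
width: 0.0007
t 17.1 tcp [0.4553 0.0086 0.0257] x [ 0.125 -0.992 -0.026] y [-0.989 -0.127  0.082] z [-0.084  0.015 -0.996] w 0.0007172167564701389 F [-4.2 -0.9 -1.8] q [-0.22  0.37  1.92 -0.    0.93  1.22]
shift tool mm [  0.5 -26.8  -2.5]
```

```bash
python3 -m handwheel '[[[0,-8,0],0,0],[[0,-8,-1],0,0],[[0,-6,-1],0,0],[[0,-4,0],0,0],[[0,-4,0],0,0]]'
python3 -c "
from h import *
go([.482,.0115,.026])"
```

```text
time_s: 17.52
eef_pos: [0.4817, 0.0121, 0.0264]
ee_rot: [2.32, -2.033, -0.128]
wrist_force: [-21.3, -8.1, 19.1]
width: 0.0005
t 17.52 tcp [0.4817 0.0121 0.0264] x [ 0.13  -0.991 -0.026] y [-0.987 -0.132  0.095] z [-0.098  0.014 -0.995] w 0.00047159202484958583 F [-21.3  -8.1  19.1] q [-0.2   0.42  1.85 -0.01  0.98  1.24]
shift tool mm [ 0.6 -0.2  0.4]
```

```bash
python3 -m handwheel '[[[0,15,0],0,0],[[0,30,-5],0,0],[[0,20,-20],0,40],[[0,0,-35],0,93],[[0,0,-35],0,93]]'
python3 -m handwheel '[[[0,0,-35],0,93],[[0,0,-35],0,93],[[0,0,-35],0,93],[[0,0,-35],0,93],[[0,0,0],0,93]]'
python3 - <<'E'
from h import *
c=camera("top");save(c,"top1")
a=cv2.imread("pics/top1.png")[150:300,190:410]; cv2.imwrite("pics/v6.png",cv2.resize(a,None,fx=3.6,fy=3.6,interpolation=cv2.INTER_CUBIC))
p,M=st()
go([.5995,.2243,.285])
E
```

```text
time_s: 17.93
eef_pos: [0.4213, 0.0031, 0.1249]
ee_rot: [2.317, -2.028, -0.144]
wrist_force: [1.1, -0.4, 0.1]
width: 0.0159
time_s: 18.35
eef_pos: [0.4409, 0.0006, 0.2801]
ee_rot: [2.327, -2.035, -0.117]
wrist_force: [0.9, -0.4, 0.8]
width: 0.0489
t 18.4 tcp [0.4398 0.0009 0.2775] x [ 0.132 -0.991 -0.027] y [-0.987 -0.134  0.089] z [-0.092  0.015 -0.996] w 0.05314968431596867 F [-0.1 -0.2  0.2] q [-0.25  0.08  1.61 -0.01  1.54  1.19]
t 18.4 tcp [0.4398 0.0009 0.2775] x [ 0.132 -0.991 -0.027] y [-0.987 -0.134  0.089] z [-0.092  0.015 -0.996] w 0.05314968431596867 F [-0.1 -0.2  0.2] q [-0.25  0.08  1.61 -0.01  1.54  1.19]
shift tool mm [-200.5 -187.   -18.8]
```

View pics/v6.png

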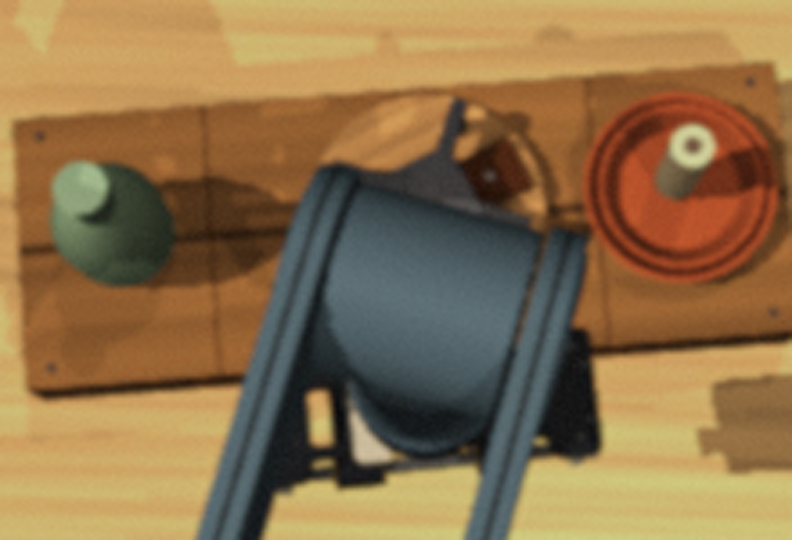

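Drawer front looks flush: the tray no longer shows, and the post stands in the saucer at (690,147). Next, above the bottle.

```bash
python3 -m handwheel '[[[-27,-25,-5],0,93],[[-27,-25,-5],0,93],[[-27,-25,-5],0,93],[[-27,-25,-5],0,93],[[-27,-25,-4],0,93]]'
python3 -m handwheel '[[[-25,-20,-4],0,93],[[-20,-15,-2],0,93],[[0,0,0],0,93],[[0,0,0],0,93],[[0,0,0],0,93]]'
python3 - <<'E'
from h import *
c=camera("wrist");P=cloud(c).reshape(-1,3)
n=np.hypot(P[:,0]-.6,P[:,1]-.224)<.04
q=P[n&(P[:,2]>.242)&(P[:,2]<.258)];print("lip",len(q),q.mean(0),cv2.minEnclosingCircle(q[:,:2].astype(np.float32)))
d=P[(P[:,0]>.40)&(P[:,0]<.56)&(P[:,1]>-.02)&(P[:,1]<.12)&(P[:,2]>.03)&(P[:,2]<.08)]
if len(d):
    u=d@np.array([.9945,.105,0])-np.array([.5144,.007,0])@np.array([.9945,.105,0]); print("front edge u",np.round(np.percentile(u,[0,1,5,10]),4),len(d))
go([.5995,.2243,.202])
E
```

```text
time_s: 18.82
eef_pos: [0.549, 0.1508, 0.2921]
ee_rot: [2.314, -2.047, -0.118]
wrist_force: [0.9, -0.0, -0.3]
width: 0.086
time_s: 19.23
eef_pos: [0.5814, 0.2095, 0.2873]
ee_rot: [2.32, -2.035, -0.128]
wrist_force: [0.0, -0.1, -0.1]
width: 0.093
lip 3198 [0.60123156 0.22629103 0.24908275] ((0.6005591154098511, 0.2263326644897461), 0.017596755176782608)
front edge u [-0.0204 -0.0152 -0.0081  0.0074] 4223
t 19.28 tcp [0.5811 0.209  0.2872] x [ 0.128 -0.991 -0.027] y [-0.987 -0.13   0.095] z [-0.098  0.015 -0.995] w 0.09310678494311059 F [ 0.  -0.5 -0.3] q [0.15 0.41 1.16 0.03 1.67 1.59]
shift tool mm [-10.5 -28.3  83.2]
```

```bash
python3 -m handwheel '[[[-6,-14,0],0,93],[[-6,-13,0],0,93],[[0,0,10],0,93],[[0,0,15],0,93],[[0,0,0],0,93]]'
python3 - <<'E'
from h import *
go([.5986,.2265,.201])
E
```

```text
time_s: 19.7
eef_pos: [0.6021, 0.219, 0.259]
ee_rot: [2.311, -2.042, -0.128]
wrist_force: [0.4, -0.7, -1.7]
width: 0.0929
t 19.7 tcp [0.6021 0.219  0.259 ] x [ 0.122 -0.992 -0.026] y [-0.988 -0.124  0.096] z [-0.098  0.014 -0.995] w 0.09294240289319375 F [ 0.4 -0.7 -1.7] q [0.16 0.47 1.14 0.03 1.63 1.61]
shift tool mm [-6.4 -3.  58.2]
```

```bash
python3 -m handwheel '[[[-6,-3,15],0,93],[[0,0,15],0,93],[[0,0,15],0,93],[[0,0,8],0,93],[[0,0,0],0,93]]'
python3 - <<'E'
from h import *
go([.5986,.2265,.201])
E
```

```text
time_s: 20.12
eef_pos: [0.596, 0.2205, 0.2059]
ee_rot: [2.305, -2.048, -0.127]
wrist_force: [-0.2, -0.9, -0.7]
width: 0.0934
t 20.12 tcp [0.596  0.2205 0.2059] x [ 0.117 -0.993 -0.024] y [-0.988 -0.119  0.096] z [-0.098  0.013 -0.995] w 0.09340021138920403 F [-0.2 -0.9 -0.7] q [0.16 0.48 1.24 0.03 1.51 1.61]
shift tool mm [-5.5 -3.8  4.7]
```

```bash
python3 -m handwheel '[[[-6,-4,4],0,93],[[0,0,0],0,93],[[0,0,0],0,20],[[0,0,0],0,20],[[0,0,0],0,20]]'
python3 - <<'E'
from h import *
go([.5986,.2265,.201])
E
```

```text
time_s: 20.53
eef_pos: [0.6, 0.2266, 0.2048]
ee_rot: [2.306, -2.052, -0.123]
wrist_force: [-0.3, -0.7, -0.3]
width: 0.0776
t 20.53 tcp [0.6    0.2266 0.2048] x [ 0.115 -0.993 -0.024] y [-0.989 -0.117  0.092] z [-0.094  0.013 -0.995] w 0.07758846090138358 F [-0.3 -0.7 -0.3] q [0.17 0.49 1.23 0.03 1.51 1.62]
shift tool mm [0. 1. 4.]
```

```bash
python3 -m handwheel '[[[0,1,2],0,20],[[0,0,1],0,20],[[0,0,0],0,20],[[0,0,0],0,20],[[0,0,0],0,20]]'
python3 -m handwheel '[[[0,0,0],0,20],[[0,0,0],0,20],[[0,0,0],0,20],[[0,0,0],0,20],[[0,0,0],0,20]]'
python3 -m handwheel '[[[0,0,-10],0,20],[[0,0,-10],0,20],[[0,0,-15],0,20],[[0,0,-15],0,20],[[0,0,-15],0,20]]'
python3 -m handwheel '[[[0,0,-15],0,20],[[0,0,-15],0,20],[[0,0,-10],0,20],[[0,0,0],0,20],[[0,0,0],0,20]]'
python3 - <<'E'
from h import *
C=np.load("w5.npy");p,M=st()
P=C.reshape(-1,3);q=P[(np.hypot(P[:,0]-.6263,P[:,1]-.008)<.1)&(P[:,2]>.12)&(P[:,2]<.14)]
print("hub px",C[237,322],"trivet bbox",q[:,:2].min(0),q[:,:2].max(0))
go([.625,.008,p[2]])
E
```

```text
time_s: 20.95
eef_pos: [0.5992, 0.2267, 0.2031]
ee_rot: [2.308, -2.052, -0.12]
wrist_force: [0.6, 0.1, -0.1]
width: 0.0443
time_s: 21.37
eef_pos: [0.5993, 0.2263, 0.203]
ee_rot: [2.308, -2.052, -0.12]
wrist_force: [-0.8, -0.2, 0.7]
width: 0.032
time_s: 21.78
eef_pos: [0.602, 0.2251, 0.2648]
ee_rot: [2.298, -2.044, -0.134]
wrist_force: [0.4, 0.2, -5.2]
width: 0.0322
time_s: 22.2
eef_pos: [0.6076, 0.2249, 0.3114]
ee_rot: [2.301, -2.046, -0.131]
wrist_force: [-0.1, 0.0, -5.7]
width: 0.0318
t 22.2 tcp [0.6076 0.2249 0.3114] x [ 0.116 -0.993 -0.024] y [-0.988 -0.118  0.1  ] z [-0.103  0.012 -0.995] w 0.03176358351888319 F [-0.1  0.  -5.7] q [0.17 0.47 1.01 0.03 1.76 1.62]
hub px [0.62710396 0.00649392 0.12973173] trivet bbox [ 0.53962367 -0.06380776] [0.69701592 0.07602175]
t 22.2 tcp [0.6076 0.2249 0.3114] x [ 0.116 -0.993 -0.024] y [-0.988 -0.118  0.1  ] z [-0.103  0.012 -0.995] w 0.03176358351888319 F [-0.1  0.  -5.7] q [0.17 0.47 1.01 0.03 1.76 1.62]
shift tool mm [217.4   8.3  -4.4]
```

```bash
python3 -m handwheel '[[[20,1,0],0,20],[[34,2,0],0,20],[[36,2,0],0,20],[[36,2,0],0,20],[[34,1,0],0,20]]'
python3 -m handwheel '[[[22,0,0],0,20],[[8,0,0],0,20],[[0,0,0],0,20],[[0,0,0],0,20],[[0,0,0],0,20]]'
python3 - <<'E'
from h import *
c=camera("side");save(c,"side1");C=cloud(c);np.save("side1.npy",C)
a=cv2.imread("pics/side1.png")[100:360,180:480];cv2.imwrite("pics/v7.png",cv2.resize(a,None,fx=2.3,fy=2.3))
p,M=st();go([.625,.0065,.262])
for z in (.19,.2,.21,.22,.23,.24,.25):
    P=C.reshape(-1,3);q=P[(abs(P[:,2]-z)<.004)&(np.hypot(P[:,0]-.625,P[:,1]-.01)<.08)]
    if len(q)>10:
        k=q[:,:2];A=np.c_[2*k,np.ones(len(k))];s=np.linalg.lstsq(A,(k**2).sum(1),rcond=None)[0];print(z,len(q),np.round(s[:2],4),np.round(np.sqrt(s[2]+s[0]**2+s[1]**2),4))
E
```

```text
time_s: 22.62
eef_pos: [0.6162, 0.07, 0.304]
ee_rot: [2.316, -2.028, -0.143]
wrist_force: [0.8, -0.2, -4.7]
width: 0.0318
time_s: 23.03
eef_pos: [0.6186, 0.0323, 0.2984]
ee_rot: [2.302, -2.034, -0.151]
wrist_force: [0.7, 0.0, -4.8]
width: 0.0321
t 23.08 tcp [0.6185 0.0328 0.2983] x [ 0.122 -0.992 -0.03 ] y [-0.986 -0.125  0.114] z [-0.117  0.016 -0.993] w 0.03196208883393616 F [-0.8 -0.  -5.2] q [-0.13  0.43  1.1   0.    1.73  1.32]
t 23.08 tcp [0.6185 0.0328 0.2983] x [ 0.122 -0.992 -0.03 ] y [-0.986 -0.125  0.114] z [-0.117  0.016 -0.993] w 0.03196208883393616 F [-0.8 -0.  -5.2] q [-0.13  0.43  1.1   0.    1.73  1.32]
shift tool mm [28.  -7.3 34.9]
0.19 93 [0.6171 0.0314] 0.0371
0.2 115 [0.6178 0.0309] 0.0378
0.21 113 [0.6173 0.0316] 0.0374
0.22 101 [0.6173 0.0315] 0.0379
0.23 118 [0.6178 0.0306] 0.0386
0.24 123 [0.6175 0.0316] 0.0377
0.25 143 [0.6174 0.0316] 0.0358
```

View pics/v7.png

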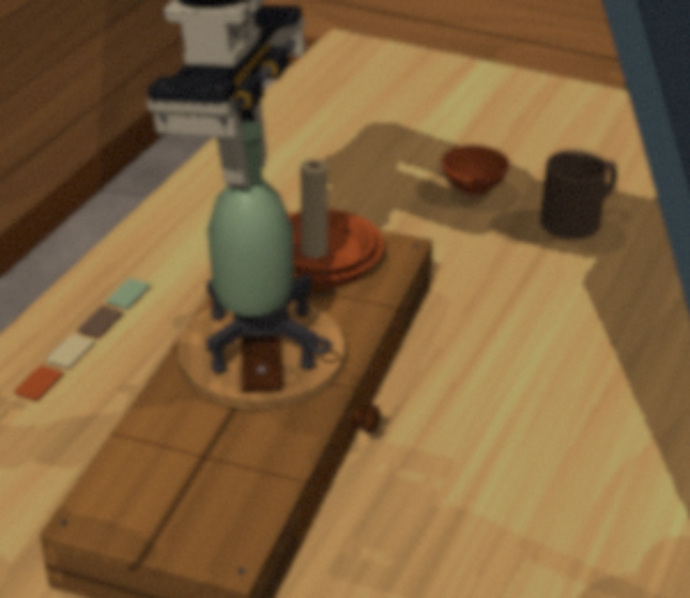

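The bottle hangs vertical over the trivet: its axis centres agree within 1 mm over 60 mm of height. Only the knob shows at (367,418), so the drawer is home. I'll centre the bottle and lower it.

```bash
python3 -m handwheel '[[[13,-4,0],0,20],[[13,-4,0],0,20],[[0,-2,6],0,20],[[0,0,8],0,20],[[0,0,0],0,20]]'
python3 - <<'E'
from h import *
p,M=st();go([.628,.0079,.264])
E
```

```text
time_s: 23.5
eef_pos: [0.6317, 0.0106, 0.2813]
ee_rot: [2.311, -2.027, -0.15]
wrist_force: [0.0, -0.2, -6.3]
width: 0.0319
t 23.5 tcp [0.6317 0.0106 0.2813] x [ 0.128 -0.991 -0.031] y [-0.985 -0.131  0.112] z [-0.115  0.016 -0.993] w 0.031880018751191834 F [ 0.  -0.2 -6.3] q [-0.16  0.46  1.1  -0.    1.7   1.28]
t 23.5 tcp [0.6317 0.0106 0.2813] x [ 0.128 -0.991 -0.031] y [-0.985 -0.131  0.112] z [-0.115  0.016 -0.993] w 0.031880018751191834 F [ 0.  -0.2 -6.3] q [-0.16  0.46  1.1  -0.    1.7   1.28]
shift tool mm [ 2.7  2.  17.6]
```

```bash
python3 -m handwheel '[[[2,2,4],0,20],[[0,0,4],0,20],[[0,0,3],0,20],[[0,0,2],0,20],[[0,0,0],0,20]]'
python3 - <<'E'
from h import *
p,M=st();go([.628,.0079,.264])
E
```

```text
time_s: 23.92
eef_pos: [0.6269, 0.0094, 0.2658]
ee_rot: [2.31, -2.025, -0.154]
wrist_force: [0.5, 0.2, -4.5]
width: 0.032
t 23.92 tcp [0.6269 0.0094 0.2658] x [ 0.129 -0.991 -0.032] y [-0.985 -0.132  0.115] z [-0.118  0.017 -0.993] w 0.03203319692100761 F [ 0.5  0.2 -4.5] q [-0.16  0.46  1.14 -0.    1.67  1.28]
t 23.92 tcp [0.6269 0.0094 0.2658] x [ 0.129 -0.991 -0.032] y [-0.985 -0.132  0.115] z [-0.118  0.017 -0.993] w 0.03203319692100761 F [ 0.5  0.2 -4.5] q [-0.16  0.46  1.14 -0.    1.67  1.28]
shift tool mm [ 1.6 -1.1  1.7]
```

```bash
python3 -m handwheel '[[[1,-1,1],0,20],[[0,0,1],0,20],[[0,0,1],0,20],[[0,0,0],0,20],[[0,0,0],0,20]]'
python3 - <<'E'
from h import *
p,M=st()
E
```

```text
time_s: 24.33
eef_pos: [0.6284, 0.0088, 0.2646]
ee_rot: [2.312, -2.026, -0.15]
wrist_force: [0.4, 0.2, -5.4]
width: 0.032
t 24.33 tcp [0.6284 0.0088 0.2646] x [ 0.13  -0.991 -0.031] y [-0.985 -0.132  0.112] z [-0.115  0.016 -0.993] w 0.032034288365042476 F [ 0.4  0.2 -5.4] q [-0.16  0.46  1.14 -0.    1.66  1.28]
```

```bash
python3 -m handwheel '[[[0,0,1],0,20],[[0,0,1],0,20],[[0,0,1],0,20],[[0,0,0],0,20],[[0,0,0],0,20]]'
python3 - <<'E'
from h import *
p,M=st()
E
```

```text
time_s: 24.75
eef_pos: [0.6287, 0.0089, 0.2641]
ee_rot: [2.315, -2.028, -0.144]
wrist_force: [-0.8, 0.2, -2.1]
width: 0.0321
t 24.75 tcp [0.6287 0.0089 0.2641] x [ 0.13  -0.991 -0.03 ] y [-0.985 -0.132  0.107] z [-0.11   0.016 -0.994] w 0.03209567238555846 F [-0.8  0.2 -2.1] q [-0.16  0.46  1.14 -0.    1.65  1.28]
```

```bash
python3 -m handwheel '[[[0,0,1],0,20],[[0,0,1],0,20],[[0,0,0],0,20],[[0,0,0],0,20],[[0,0,0],0,20]]'
python3 - <<'E'
from h import *
p,M=st()
c=camera("side");C=cloud(c)
for z in (.17,.19,.21,.23):
    P=C.reshape(-1,3);q=P[(abs(P[:,2]-z)<.004)&(np.hypot(P[:,0]-.625,P[:,1]-.01)<.07)]
    if len(q)>10:
        k=q[:,:2];A=np.c_[2*k,np.ones(len(k))];s=np.linalg.lstsq(A,(k**2).sum(1),rcond=None)[0];print(z,len(q),np.round(s[:2],4),np.round(np.sqrt(s[2]+s[0]**2+s[1]**2),4))
E
```

```text
time_s: 25.17
eef_pos: [0.6288, 0.009, 0.264]
ee_rot: [2.316, -2.029, -0.141]
wrist_force: [-1.6, 0.0, 0.5]
width: 0.0321
t 25.17 tcp [0.6288 0.009  0.264 ] x [ 0.13  -0.991 -0.03 ] y [-0.986 -0.132  0.105] z [-0.108  0.016 -0.994] w 0.03213098143236382 F [-1.6  0.   0.5] q [-0.16  0.46  1.15 -0.    1.65  1.28]
0.17 98 [0.6281 0.0075] 0.038
0.19 108 [0.6279 0.0075] 0.0381
0.21 143 [0.6277 0.0087] 0.0371
0.23 130 [0.6279 0.0087] 0.0312
```

Upright, centred at (.628,.0075), and the weight is transferred. I'll release and rise vertically, with a small +y correction for the tool's tilt.

```bash
python3 -m handwheel '[[[0,0,0],0,93],[[0,0,0],0,93],[[0,0,0],0,93],[[0,0,0],0,93],[[0,0,0],0,93]]'
python3 -m handwheel '[[[0,0,0],0,93],[[0,0,0],0,93],[[0,0,0],0,93],[[0,0,0],0,93],[[0,0,0],0,93]]'
python3 -m handwheel '[[[0,2,-15],0,93],[[0,3,-25],0,93],[[0,3,-25],0,93],[[0,2,-20],0,93],[[0,0,0],0,93]]'
python3 - <<'E'
from h import *
p,M=st()
c=camera("side");C=cloud(c);P=C.reshape(-1,3);save(c,"side2")
a=cv2.imread("pics/side2.png")[100:360,180:480];cv2.imwrite("pics/v8.png",cv2.resize(a,None,fx=2.3,fy=2.3))
for z in (.17,.19,.21,.23,.28,.305):
    q=P[(abs(P[:,2]-z)<.004)&(np.hypot(P[:,0]-.625,P[:,1]-.01)<.06)]
    if len(q)>10:
        k=q[:,:2];A=np.c_[2*k,np.ones(len(k))];s=np.linalg.lstsq(A,(k**2).sum(1),rcond=None)[0];print(z,len(q),np.round(s[:2],4),np.round(np.sqrt(s[2]+s[0]**2+s[1]**2),4))
E
```

```text
time_s: 25.63
eef_pos: [0.6292, 0.0087, 0.2635]
ee_rot: [2.316, -2.029, -0.14]
wrist_force: [0.5, -0.4, -0.7]
width: 0.0604
time_s: 26.05
eef_pos: [0.6294, 0.0086, 0.2634]
ee_rot: [2.316, -2.029, -0.14]
wrist_force: [-0.0, 0.2, 0.0]
width: 0.0913
time_s: 26.47
eef_pos: [0.6274, 0.0061, 0.3497]
ee_rot: [2.313, -2.027, -0.148]
wrist_force: [0.3, 0.6, 0.7]
width: 0.0928
t 26.47 tcp [0.6274 0.0061 0.3497] x [ 0.13  -0.991 -0.031] y [-0.985 -0.132  0.11 ] z [-0.113  0.016 -0.993] w 0.09281487918040812 F [0.3 0.6 0.7] q [-0.17  0.44  0.96 -0.    1.85  1.27]
0.17 98 [0.6277 0.0078] 0.038
0.19 107 [0.6278 0.0082] 0.0381
0.21 127 [0.6275 0.0078] 0.0378
0.23 120 [0.6272 0.0083] 0.0315
0.28 47 [0.6262 0.0108] 0.0107
0.305 37 [0.6257 0.0109] 0.0105
```

View pics/v8.png

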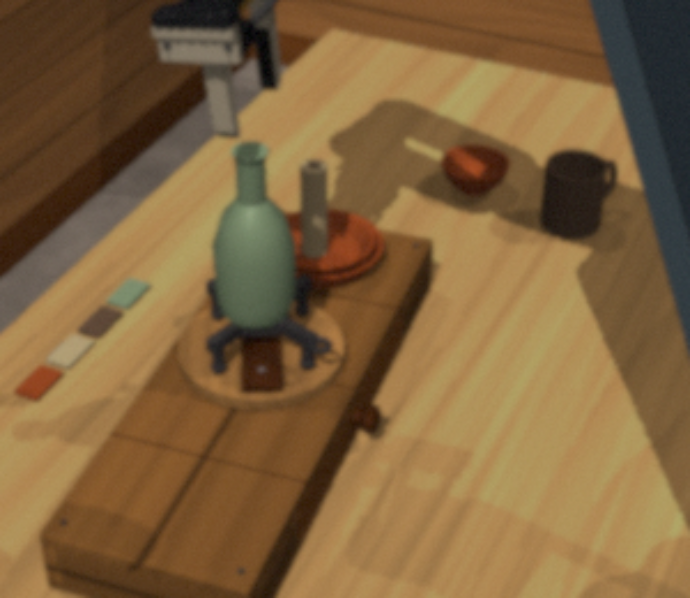

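The bottle stands upright on the trivet with the gripper clear above it. The post stands in the saucer, only the knob protrudes from the shelf front, and mug and bowl are untouched. Handing in.

```bash
python3 - <<'E'
from h import *
c=camera("side")
P=cloud(c).reshape(-1,3);d=P[(P[:,0]>.44)&(P[:,0]<.54)&(abs(P[:,1]-.01)<.02)&(P[:,2]>.03)&(P[:,2]<.06)]
print("knob x min",np.percentile(d[:,0],[0,2,10]) if len(d) else None, len(d))
print(ctrl.close_job())
E
```

```text
knob x min [0.49110158 0.49134082 0.49267508] 152
the job is handed in; nothing more can be done
None
```

I finished all four steps in order and handed the job in at about 26 s of the 72 s allowed. No verdict came back, so these are my own last checks:

- **Post:** it stands upright in the upper saucer, about 2 mm from the rim's measured centre, and the gripper has let go of it.
- **Trivet:** I turned it about 39°, so its bars are at 45° to the batten. It sits within 2–3 mm of the bat's centre, with a fitted tilt of about 0.003 rad and its top 45 mm above the bat. All four feet are on the boards. I took this fit before setting the bottle on it and did not repeat it afterwards.
- **Drawer:** I pushed it until it stopped, at about 21 N. The knob tip reads x = 0.491 m, against about 0.489 m expected when home. That agrees within the calibration of about 2 mm, but it is the least directly checked result.
- **Bottle:** it is upright, with its axis constant to about 1 mm over 60 mm of height. It stands about 2 mm from the trivet's hub, and it was released gently.
- **Bystanders:** the mug and bowl look unmoved. The jar was outside the last pictures I viewed, but the arm never went near it.

The tool had drifted about 6° off vertical by the end, because moves add up measured poses. I kept the jaws along the direction the tilt did not affect, and the bottle still hung and settled upright.

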